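# Clamp a flow cell with its draw latch

### The arm

A 6-joint arm with a two-finger parallel gripper is mounted at the origin on a cart in front of the work surface, level with it; the furniture and walls round the work are solid. World frame = base frame: x ahead of the robot, y to its left, z up, the work surface at z = 0. Lengths are in m, angles in degrees, forces in N, time in s.
With the tool pointing down it reaches from about 0.325 to 0.9 m from the base axis. Payload 6.1 kg.
Tool frame: the origin (TCP) lies at the very end of the fingers, on their centre line; the grasp point (between the pads) lies 19 mm behind it; z points along the fingers, y is the direction in which the jaws open and shut (so a half turn about z gives the same grasp; the last joint's range is limited). The gripper opens to 87 mm and grips with 3 to 60 N. Pads are 19 mm wide; open, the fingers measure 117 mm over their backs; the gripper's body (75 mm by 190 mm) begins 51 mm behind the grasp point.
Start: joints at [-75.12, 12.628, 87.462, -0, 79.91, -7.225], TCP at [0.235, -0.579, 0.223] pointing down, gripper open.
Joint ranges: [-170.65, 170.65], [-52.31, 119.04], [5.05, 147.46], [-71.25, 251.25], [11.57, 151.72], [-153.62, 153.62]. Speed limits (degrees/s): [147.25, 147.25, 172.46, 180, 180, 180].

### API

Orientations are given as [roll, pitch, yaw] about the fixed x, y, z axes, in that order (R = Rz(yaw) Ry(pitch) Rx(roll)).
In Python, from cell import env gives the robot as it stands.
- The arm moves only by the shell command python3 -m creep 'ROWS' [OPENING]. ROWS is a JSON object of lists of equal length, an entry for each row: "slide": the shift along the world's x, y, z in mm, a list of three; "twist": the turn about the world's z in rad. A call has 1 to 8 rows; each row shifts and turns the pose as measured when the row begins; what a row does not reach is not made up. A row lasts 1/10 s, in which the tool goes at most 50 mm and 8.59 degrees, less where a joint would pass 70% of its speed; a pose out of reach is approached as far as the arm can. A call is refused whole if a number of a shift passes 50 or a number of a turn 0.15, either way. A call with a gripper value outside its range is refused whole. OPENING is the closure, from 0 (fully open) to 1 (shut), set as the call begins (- or left out, the last holds). The fingers move at their own pace and stop on an object; the grip force is fixed at half the most. Time passes only in rows, so rows that do not move let the fingers close. It gives the time, the measured TCP pose, the force and the opening at its end, in the units of the state.
- env.get_obs(): the state, without advancing time (a new reading comes with each control period).
- env.camera(name): name is "scene" or "top" or "wrist"; returns a dict with "image" (400x640x3 uint8, red, green, blue), "fov_y" (degrees; the focal length in pixels is half the picture's height over the tangent of half this angle, whatever the lens; pixels are square), "cx", "cy" (the principal point, pixels), "k1" (the pictures are not rectified: a ray, as slopes to the right and down, at radius r is drawn at 1 + k1 r^2 times it, then the intrinsics apply), "pose" (4x4, takes a point from camera to world coordinates); the wrist camera has in their place "mount" (4x4, takes a point from camera to tool coordinates, whose origin is the TCP and whose axes are the flange's). Camera axes: x right, y up, looking along -z (the intrinsics and any distortion apply to the point x, -y, -z); pixel columns grow to the right and rows downward; lengths in m; the calibration is good to about 2 mm. A picture is of the moment at which its call begins: read the wrist's pose just before it. There is no depth.
- env.finish_job(): hands the job in, once; it reports no verdict.
The state is a dict: "time_s": time; "joints": joint angles; "joint_vel": joint speeds; "effort": joint torques, N m; "eef_pos": TCP position; "tool_rot": TCP orientation; "ft_force": force on the tool from outside, world axes, zero at the start; "moment": the same for the moment, N m; "grip_width": opening from 0.0 (shut) to 1.0 (fully open).
Only numpy, scipy, OpenCV 4.12 (cv2) and the standard library are available. Lean on these libraries where they do the work, as an engineer would, in place of code of your own. Each camera call takes 0.05 s, during which the arm holds its last target.

### The job

Close the laboratory flow cell: slide its loose half up against the rubber gasket, lay the wire loop of the draw latch over the keeper so that the loop's cross bar drops fully into the keeper's slot and is drawn snug there, then push the latch lever back past centre until it lies right down and stays there by itself, holding the halves clamped. Feel your way: never push the half, the keeper or the lever with more than about 20 N, and do not knock the things lying about.

Things in the scene. Friction and masses are not known exactly. Their poses are not given: they have to be found in the camera images.
- cell: flow cell, fixed to the table: aluminium base plate 245 x 100 x 12 mm with two white plastic blocks. Origin: underside of the plate, below the lever's pin. +x is the long axis, from the sliding half (-x, nearer the robot) to the fixed half (x -26..+74 mm, y +-35 mm, top at z 50 mm); z up. Two low guide strips (to z 22 mm, at y +-43 mm) flank the sliding half.
- slide_half (a joint): gap between sliding half and relaxed gasket, m: 0 = just touching, positive = open, negative = gasket squeezed (-0.002 to -0.009 once clamped, depending on the keeper's setting). The half slides along the cell's x axis with about 4 N of friction and stays where it is left; the gasket pushes back with 5 N per mm.
- half_end (a point): middle of the sliding half's outer end face (flat, at its -x end, across the cell's x axis), 37 mm above the table; push here toward the cell's +x to close the gap. The half is a white block 60 mm long (x), 70 mm wide (y), top 50 mm above the table.
- half_top (a point): centre of the sliding half's top face, 50 mm above the table. The steel keeper sits on top: 36 mm long (x), 24 mm wide (y), with an open-topped slot across it (along y), 8 mm wide, floor 12 mm and rims 20 mm above this point. The loop's bar belongs in the slot, its centre then 14 to 15 mm above this point.
- slot_nominal (a point): where the keeper's slot mouth should be: on the half, 20 mm above half_top (rim height). The adjusting screw leaves the real slot up to 3 mm from it toward cell +x or -x, and this is not measured: find it by dabbing or sliding the bar on the keeper's top. The slot's +x wall (nose) is 7 mm thick and leans over the slot, its -x wall is 13 mm thick.
- lever (a joint): lever angle, rad: 0 = upright, positive = tipped toward cell +x (closing), dead centre about 1.6, hard stop 1.71 = fully down. Steel bar 6 to 7 mm thick, 26 mm wide near its end, 59 mm long from the pin. Stays where left when slack; past dead centre the gasket's pull keeps it down. With the bar hooked and slack taken up it stands at 0.2 to 1.0; throwing it takes about 6 N at its end.
- lever_pin (a point): centre of the lever's hinge pin, 72 mm above the table.
- lever_end (a point): point on the lever 50 mm from its pin, close to its free end, in the middle of its width.
- loop (a joint): angle of the wire loop on the lever, rad. It hangs on a cross pin in the lever, 12 mm from the lever's pin. Angle of the loop above level = lever + loop (0 = level, pointing along cell -x; positive = bar raised). Slightly stiff on its pin: it stays where it is left and turns along with the lever unless something holds it, so a bar that is slack in the slot can lift out; draw it snug toward cell +x, against the nose, first.
- loop_bar (a point): middle of the loop's cross bar. The loop is a rectangle of 5 mm steel wire: two legs (40 mm apart overall, along the cell's y) and the cross bar at their end, 67 mm from the loop's pin. It can be gripped across both legs close behind the bar; lever and loop then turn on their pins as the bar is moved.
- vial_a_mid (a point): small glass vial standing on the table, 24 x 24 x 54 mm, its centre; a bystander, leave it
- vial_b_mid (a point): second small glass vial, 24 x 24 x 54 mm, its centre; a bystander, leave it
- foam_holder_mid (a point): round black rubber tube holder 69 mm across, 51 mm high, its centre; a bystander, leave it
- spare_fitting_mid (a point): push-in tube fitting 18 x 33 x 15 mm lying on the table, its centre; a bystander, leave it

How it is judged (in metres and radians):
On the way, in this order (a step that is already met when the one before it is completed fails the run):
1. the sliding half is pushed up to the gasket (gap under 2 mm) (value of joint slide_half below 0.002 m), for 0.2 s.
2. the loop's bar lies down in the keeper's slot (bar centre less than 17 mm above the half's top and within 8 mm of its middle) (z of loop_bar in the frame of half_top below 0.017 m and x of loop_bar in the frame of half_top between -0.008 and 0.008 m), for 0.2 s.
At the end, for the whole second after the job is handed in: the lever lies fully down (angle over 1.66 rad) by itself, the loop's bar is in the keeper's slot (under 18 mm above the half's top) and the half is held squeezed into the gasket by more than 1.5 mm (value of joint lever above 1.66 rad and value of joint slide_half below -0.0015 m and z of loop_bar in the frame of half_top below 0.018 m and velocity of joint lever below 0.05 rad/s); the robot touches nothing.
It fails at once if the sliding half or keeper is pushed by the fingers with more than 30 N (contact force between the fingers and slide_half above 30 N).
It fails at once if the loop is pressed on the keeper with more than 25 N before it clamps (while the gasket is not yet squeezed) (contact force between loop and slide_half above 25 N and value of joint slide_half above -0.001 m).
It fails at once if the lever is pushed by the fingers with more than 30 N once it is past 1.0 rad (contact force between the fingers and lever above 30 N and value of joint lever above 1 rad).
It fails at once if a bystander is moved more than 20 mm (distance of any of vial_a_mid, vial_b_mid, foam_holder_mid, spare_fitting_mid from where it was at the start of the episode above 0.02 m).
It also fails if it takes over 72 s, if anything falls off the work surface, if the arm or the gripper's body presses on something with over 40 N, if the wrist force passes 120 N, or if a joint passes its speed limit or range.

## Working session

There is one attempt and no reset: what is moved stays moved. The work goes in short steps, Python scripts to look and compute and a shell command to move; the robot and the scene stay as the last step left them, time stands still between calls to the robot, and variables do not carry over. Pictures are saved under pics/ and viewed, and the job is handed in when it is done.

```bash
ls; mkdir -p pics; python3 - <<'E'
from cell import env
import cv2
print(env.get_obs())
for n in ("scene","top","wrist"):
    c=env.camera(n); cv2.imwrite(f"pics/a_{n}.png",c["image"][:,:,::-1])
    print(n,{k:v for k,v in c.items() if k!="image"})
E
```

```text
pics
{'time_s': 0.0, 'joints': array([-7.51199706e+01,  1.26755994e+01,  8.75254839e+01, -7.99707463e-04,
        7.99098601e+01, -7.22536943e+00]), 'joint_vel': array([-0.08616056,  0.05041336, -0.1118723 ,  0.07650072, -0.0395856 ,
       -0.03322619]), 'effort': array([ 4.63149809e-04, -4.94613898e+01, -3.87372959e+01,  7.00227264e-02,
        5.69622091e-02, -1.18144126e-04]), 'eef_pos': array([ 0.23502318, -0.5784614 ,  0.22143598]), 'tool_rot': array([-1.79889839e+02, -1.31728055e-02,  2.21055271e+01]), 'ft_force': array([-0.19036972, -0.19872228, -0.47801102]), 'moment': array([-0.01239136,  0.00012514, -0.01004818]), 'grip_width': 0.9960365907440963}
scene {'fov_y': 43.66957515175869, 'cx': 325.4132674278068, 'cy': 194.8890453466642, 'k1': -0.13295964726124274, 'pose': array([[ 0.89084541,  0.27368244, -0.36261877,  0.06306191],
       [-0.45408003,  0.51119043, -0.72972301, -1.15059418],
       [-0.01434513,  0.81472834,  0.57966538,  0.885166  ],
       [ 0.        ,  0.        ,  0.        ,  1.        ]])}
top {'fov_y': 43.25082753493556, 'cx': 317.38588505558914, 'cy': 199.5548170442566, 'k1': -0.11402340002737421, 'pose': array([[-0.02988378,  0.99801602, -0.05541646,  0.46114801],
       [-0.99931253, -0.03104764, -0.02026128, -0.15025973],
       [-0.02194163,  0.05477288,  0.99825773,  1.36729825],
       [ 0.        ,  0.        ,  0.        ,  1.        ]])}
wrist {'fov_y': 65.33212070488977, 'cx': 319.4050566866461, 'cy': 199.9839859691223, 'k1': -0.01665089703194588, 'mount': array([[-2.42869416e-04,  9.67281765e-01,  2.53704410e-01,
         6.78662765e-02],
       [ 9.99999906e-01,  3.26344275e-04, -2.86938149e-04,
         4.39816255e-04],
       [-3.60345021e-04,  2.53704316e-01, -9.67281753e-01,
        -1.63015809e-01],
       [ 0.00000000e+00,  0.00000000e+00,  0.00000000e+00,
         1.00000000e+00]])}
```

View pics/a_scene.png

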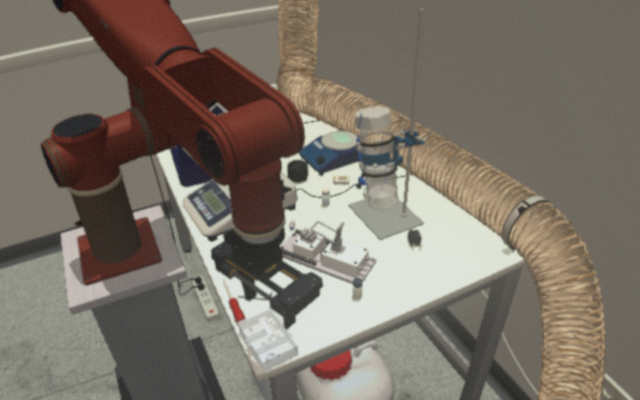

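View pics/a_top.png

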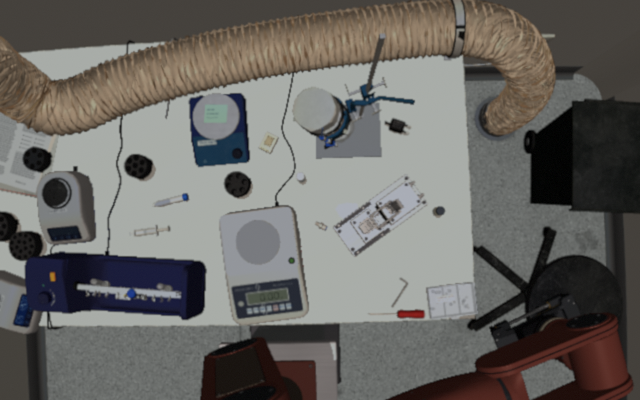

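View pics/a_wrist.png

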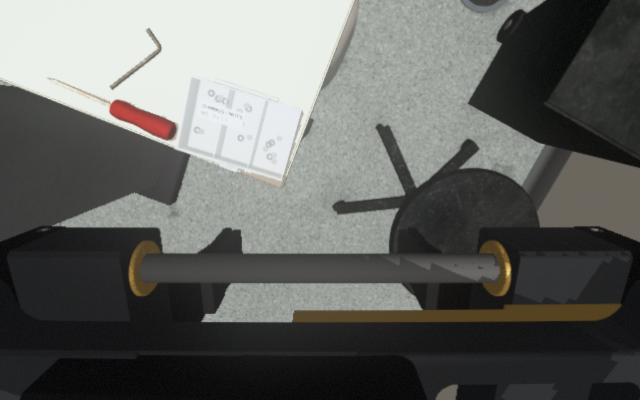

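```bash
cat > h.py <<'E'
import numpy as np, cv2
from scipy.spatial.transform import Rotation as R
from cell import env
def K(c):
    f=200/np.tan(np.radians(c["fov_y"]/2)); return f,c["cx"],c["cy"],c["k1"]
def posew(c,obs=None):
    if "pose" in c: return c["pose"]
    T=np.eye(4);T[:3,:3]=R.from_euler("xyz",obs["tool_rot"],degrees=True).as_matrix();T[:3,3]=obs["eef_pos"]
    return T@c["mount"]
def proj(c,P,X):
    f,cx,cy,k=K(c); X=np.atleast_2d(X)
    p=(X-P[:3,3])@P[:3,:3]; u=p[:,0]/-p[:,2]; v=-p[:,1]/-p[:,2]
    s=1+k*(u*u+v*v); return np.c_[cx+f*u*s,cy+f*v*s]
def ray(c,P,px):
    f,cx,cy,k=K(c)
    d=(np.array(px,float)-[cx,cy])/f; q=d.copy()
    for _ in range(30): q=d/(1+k*(q@q))
    r=P[:3,:3]@np.array([q[0],-q[1],-1]); return P[:3,3],r
def atz(c,P,px,z):
    o,r=ray(c,P,px); return o+r*(z-o[2])/r[2]
def snap(n,tag,crop=None,s=1):
    obs=env.get_obs(); c=env.camera(n); im=c["image"][:,:,::-1].copy()
    np.savez(f"pics/{tag}.npz",**{k:v for k,v in c.items()},P=posew(c,obs))
    if crop: x0,y0,x1,y1=crop; im=im[y0:y1,x0:x1]
    if s!=1: im=cv2.resize(im,None,fx=s,fy=s,interpolation=cv2.INTER_CUBIC)
    cv2.imwrite(f"pics/{tag}.png",im); return c,posew(c,obs),obs
E
python3 - <<'E'
from h import *
snap("top","b_top",(310,160,450,265),5.6)
snap("scene","b_scene",(270,200,390,300),6)
E
```

```text
(no output)
```

View pics/b_top.png

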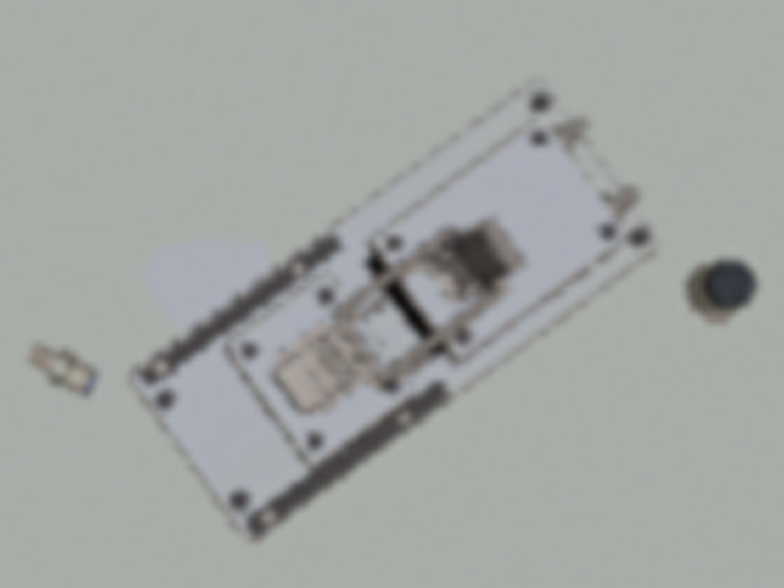

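View pics/b_scene.png

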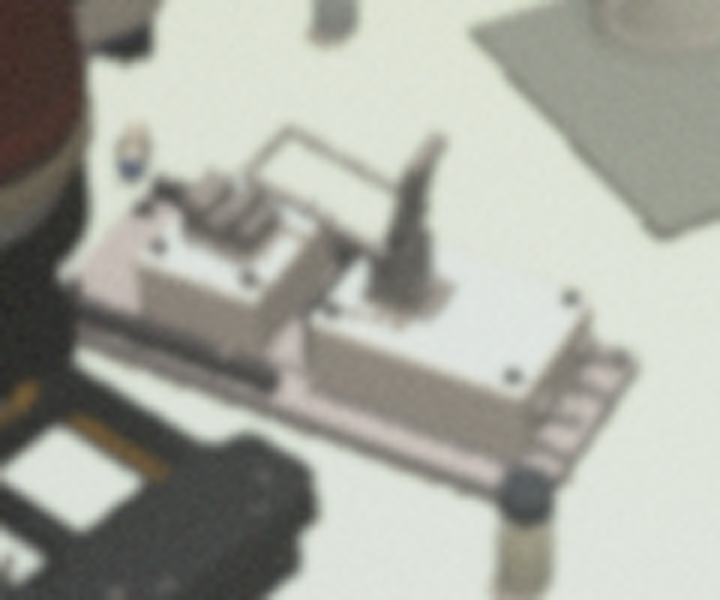

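```bash
python3 - <<'E'
from h import *
d=np.load("pics/b_top.npz");c={k:d[k] for k in("fov_y","cx","cy","k1")};P=d["P"]
f=lambda p:(310+p[0]/5.6,160+p[1]/5.6)
for n,p,z in [("pl-+",(135,375),.012),("pl--",(250,540),.012),("pl++",(540,80),.012),("pl+-",(655,250),.012),
 ("fx-+",(370,240),.05),("fx++",(532,120),.05),("fx+-",(622,240),.05),("fx--",(455,358),.05),("sl-+",(230,345),.05),("sl--",(307,463),.05),("vial",(728,285),.054),("fit",(65,370),.015)]:
    print(n,atz(c,P,f(p),z).round(4))
E
```

```text
pl-+ [ 0.4614 -0.1654  0.012 ]
pl-- [ 0.3809 -0.2179  0.012 ]
pl++ [ 0.5972 -0.365   0.012 ]
pl+- [ 0.5135 -0.4172  0.012 ]
fx-+ [ 0.5209 -0.2765  0.05  ]
fx++ [ 0.5747 -0.3545  0.05  ]
fx+- [ 0.5172 -0.3944  0.05  ]
fx-- [ 0.4647 -0.3142  0.05  ]
sl-+ [ 0.474  -0.2096  0.05  ]
sl-- [ 0.4181 -0.2436  0.05  ]
vial [ 0.4945 -0.4425  0.054 ]
fit [ 0.4648 -0.132   0.015 ]
```

```bash
python3 -m creep '{"slide":[[30,30,10],[35,33,10],[35,33,10],[35,33,10],[35,33,10],[35,33,10],[35,33,10],[30,33,10]],"twist":[0.15,0.15,0.15,0.15,0.15,0.15,0.15,0.15]}' 0; python3 -m creep '{"slide":[[0,0,0],[0,0,0],[0,0,0],[0,0,0],[0,0,0]],"twist":[0.15,0.15,0.15,0.15,0]}'
```

```text
time_s: 1.05
eef_pos: [0.5054, -0.312, 0.3007]
tool_rot: [-179.7, 0.0, 91.1]
ft_force: [0.4, -0.3, 0.8]
grip_width: 0.997
time_s: 1.55
eef_pos: [0.5114, -0.3046, 0.3028]
tool_rot: [-179.9, 0.1, 125.6]
ft_force: [-0.2, -0.0, 0.2]
grip_width: 1.0
```

```bash
python3 - <<'E'
from h import *
print(snap("wrist","c_w")[2]["eef_pos"])
snap("wrist","c_wz",(190,30,450,225),3)
E
```

```text
[ 0.51141471 -0.30458451  0.30281683]
```

View pics/c_w.png

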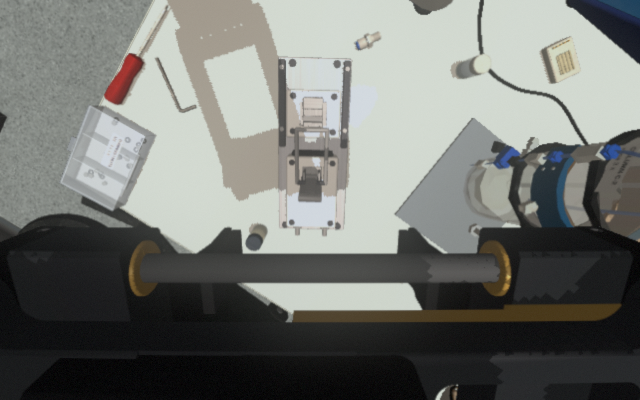

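View pics/c_wz.png

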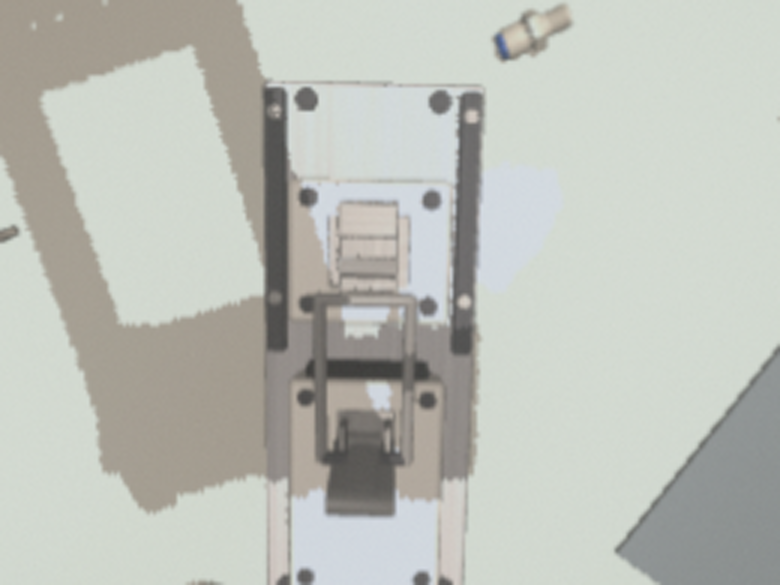

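```bash
cat > fit.py <<'E'
from h import *
from scipy.optimize import least_squares
def load(t):
    d=np.load(f"pics/{t}.npz"); return {k:d[k] for k in("fov_y","cx","cy","k1")},d["P"]
def W(q,X):
    X=np.atleast_2d(np.array(X,float)); c,s=np.cos(q[2]),np.sin(q[2])
    return np.c_[q[0]+c*X[:,0]-s*X[:,1],q[1]+s*X[:,0]+c*X[:,1],X[:,2]]
E
python3 - <<'E'
from fit import *
c,P=load("c_wz"); ct,Pt=load("b_top")
fz=lambda p:np.array([190+p[0]/3,30+p[1]/3]); ft=lambda p:np.array([310+p[0]/5.6,160+p[1]/5.6])
# params: x,y,yaw,plate x0, slide end x
def model(q):
    A=W(q,[(q[3],-.05,.012),(q[3],.05,.012),(q[4],-.035,.05),(q[4],.035,.05),(-.026,-.035,.05),(-.026,.035,.05)])
    B=W(q,[(q[3],.05,.012),(q[3],-.05,.012),(q[3]+.245,.05,.012),(q[3]+.245,-.05,.012),(-.026,.035,.05),(.074,.035,.05),(.074,-.035,.05),(-.026,-.035,.05),(q[4],.035,.05),(q[4],-.035,.05)])
    return A,B
mA=np.array([fz(p) for p in [(265,82),(485,87),(290,181),(452,183),(292,378),(442,380)]])
mB=np.array([ft(p) for p in [(135,375),(250,540),(540,80),(655,250),(370,240),(532,120),(622,240),(455,358),(230,345),(307,463)]])
def res(q):
    A,B=model(q); return np.r_[((proj(c,P,A)-mA)).ravel(),(proj(ct,Pt,B)-mB).ravel()*0.7]
r=least_squares(res,[.506,-.315,np.radians(-56),-.15,-.11],x_scale=[.01,.01,.01,.01,.01],loss="soft_l1")
q=r.x; print(q.round(4),np.degrees(q[2]));print(res(q)[:12].reshape(-1,2).round(2));print(res(q)[12:].reshape(-1,2).round(2))
def tocell(w):
    d=w[:2]-q[:2];cc,s=np.cos(q[2]),np.sin(q[2]);return np.array([cc*d[0]+s*d[1],-s*d[0]+cc*d[1]]).round(4)
for n,p,z in[("keep-x",(368,202),.07),("keep+x",(368,290),.07),("slot",(368,257),.07),("slot2",(368,275),.07),("scr1",(308,197),.05),("scr2",(308,303),.05),("bar",(365,299),.1),("bar",(365,299),.09),("bar",(365,299),.11),("levend",(360,512),.12),("legL",(318,380),.1),("legR",(410,380),.1)]:
    print(n,z,tocell(atz(c,P,fz(p),z)))
E
```

```text
[ 0.5057 -0.3162 -0.9767 -0.1534 -0.1086] -55.95903713045279
[[-0.48  0.04]
 [ 0.36  0.11]
 [-0.56 -0.22]
 [ 0.8   0.4 ]
 [-0.99 -0.38]
 [ 1.66  0.15]]
[[-1.12  0.07]
 [-0.19  0.68]
 [-0.25 -0.31]
 [ 0.72 -0.55]
 [-0.38  0.21]
 [ 0.91 -0.41]
 [ 0.71 -0.27]
 [ 0.05  0.68]
 [-0.81  0.05]
 [ 0.61  0.57]]
keep-x 0.07 [-0.0994 -0.0008]
keep+x 0.07 [-0.0648 -0.0002]
slot 0.07 [-0.078  -0.0004]
slot2 0.07 [-0.0708 -0.0003]
scr1 0.05 [-0.1021 -0.0267]
scr2 0.05 [-0.0582 -0.0266]
bar 0.1 [-0.0622 -0.0006]
bar 0.09 [-0.0619 -0.0009]
bar 0.11 [-0.0626 -0.0003]
levend 0.12 [ 0.0166 -0.0007]
legL 0.1 [-0.0309 -0.0184]
legR 0.1 [-0.0318  0.0174]
```

```bash
python3 -m creep '{"slide":[[-39,48,0],[-39,48,-30],[0,0,-50],[0,0,-50],[0,0,-50],[0,0,-40],[0,0,-10],[0,0,0]],"twist":[-0.027,0,0,0,0,0,0,0]}' 1
```

```text
time_s: 2.45
eef_pos: [0.4484, -0.2289, 0.0752]
tool_rot: [-180.0, 0.2, 121.9]
ft_force: [0.6, -0.2, 0.1]
grip_width: 0.35
```

```bash
python3 -m creep '{"slide":[[-8,11,5],[-7,11,0],[0,0,0],[0,0,-20],[0,0,-20],[0,0,0]],"twist":[0.037,0,0,0,0,0]}' 1; python3 - <<'E'
from h import *
snap("wrist","d_w")
E
```

```text
time_s: 3.05
eef_pos: [0.4407, -0.2119, 0.0509]
tool_rot: [179.6, 1.3, 123.6]
ft_force: [0.2, 0.3, -0.4]
grip_width: 0.003
```

View pics/d_w.png

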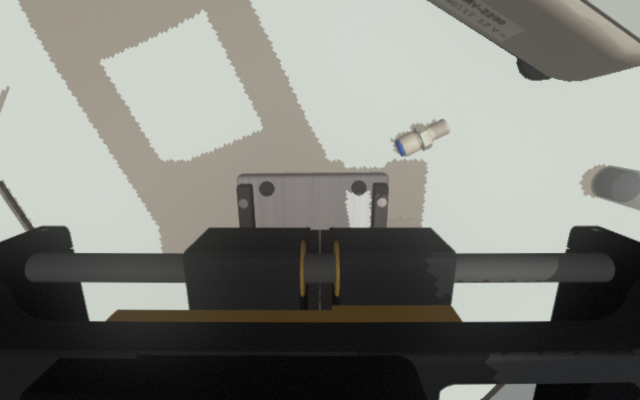

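```bash
cat > st.py <<'E'
from h import *
o=env.get_obs();d=o["eef_pos"][:2]-[.5057,-.3162];a=np.radians(-55.96);c,s=np.cos(a),np.sin(a)
F=o["ft_force"]
print("cell x,y,z mm",np.round([1e3*(c*d[0]+s*d[1]),1e3*(-s*d[0]+c*d[1]),1e3*o["eef_pos"][2]],1),"F cell",np.round([c*F[0]+s*F[1],-s*F[0]+c*F[1],F[2]],1),"yaw",o["tool_rot"].round(1),"t",o["time_s"],"g",round(o["grip_width"],3))
E
python3 -m creep '{"slide":[[-5,1,0],[0,0,-6],[0,0,-4],[0,0,0]],"twist":[0,0,0,0]}' 1; python3 st.py
```

```text
time_s: 3.5
eef_pos: [0.439, -0.2136, 0.046]
tool_rot: [179.4, 1.8, 123.5]
ft_force: [0.4, -0.3, 0.5]
grip_width: 0.003
cell x,y,z mm [-122.4    2.2   46. ] F cell [0.5 0.2 0.5] yaw [179.4   1.8 123.5] t 3.5 g 0.003
```

```bash
python3 -m creep '{"slide":[[0,0,0],[0,0,0]],"twist":[0,0]}' ; python3 st.py;  python3 -m creep '{"slide":[[0,0,-6]],"twist":[0]}' ; python3 st.py
```

```text
time_s: 3.7
eef_pos: [0.4392, -0.2137, 0.0462]
tool_rot: [179.4, 1.8, 123.5]
ft_force: [0.2, 0.3, 0.5]
grip_width: 0.002
cell x,y,z mm [-122.2    2.3   46.2] F cell [-0.2  0.4  0.5] yaw [179.4   1.8 123.5] t 3.7 g 0.002
time_s: 3.8
eef_pos: [0.4397, -0.2139, 0.0408]
tool_rot: [179.4, 1.8, 123.5]
ft_force: [-0.0, 0.3, 0.2]
grip_width: 0.005
cell x,y,z mm [-121.8    2.6   40.8] F cell [-0.2  0.2  0.2] yaw [179.4   1.8 123.5] t 3.8 g 0.005
```

```bash
python3 -m creep '{"slide":[[1.7,-2.5,0],[1.7,-2.5,0],[1.7,-2.5,0]],"twist":[0,0,0]}' ; python3 st.py;  python3 -m creep '{"slide":[[1.7,-2.5,0],[1.7,-2.5,0]],"twist":[0,0]}' ; python3 st.py
```

```text
time_s: 4.1
eef_pos: [0.4426, -0.219, 0.0386]
tool_rot: [179.5, 1.4, 123.5]
ft_force: [-2.0, 3.0, 3.6]
grip_width: 0.008
cell x,y,z mm [-115.9    2.1   38.6] F cell [-3.6  0.1  3.6] yaw [179.5   1.4 123.5] t 4.1 g 0.008
time_s: 4.3
eef_pos: [0.446, -0.2241, 0.0386]
tool_rot: [179.5, 1.3, 123.5]
ft_force: [-2.7, 3.5, 2.4]
grip_width: 0.006
cell x,y,z mm [-109.7    2.1   38.6] F cell [-4.4 -0.3  2.4] yaw [179.5   1.3 123.5] t 4.3 g 0.006
```

```bash
python3 -m creep '{"slide":[[1.7,-2.5,0],[1.7,-2.5,0]],"twist":[0,0]}' ; python3 st.py;  python3 -m creep '{"slide":[[1.4,-2,0]],"twist":[0]}' ; python3 st.py
```

```text
time_s: 4.5
eef_pos: [0.4497, -0.2295, 0.0386]
tool_rot: [179.5, 1.3, 123.5]
ft_force: [-1.4, 4.0, 3.0]
grip_width: 0.009
cell x,y,z mm [-103.2    2.1   38.6] F cell [-4.1  1.1  3. ] yaw [179.5   1.3 123.5] t 4.5 g 0.009
time_s: 4.6
eef_pos: [0.4507, -0.2309, 0.0385]
tool_rot: [179.5, 1.2, 123.5]
ft_force: [-7.6, 10.6, 10.1]
grip_width: 0.007
cell x,y,z mm [-101.4    2.1   38.5] F cell [-13.1  -0.4  10.1] yaw [179.5   1.2 123.5] t 4.6 g 0.007
```

```bash
python3 -m creep '{"slide":[[1.4,-2,0]],"twist":[0]}' ; python3 st.py;  python3 -m creep '{"slide":[[1.1,-1.7,0]],"twist":[0]}' ; python3 st.py
```

```text
time_s: 4.7
eef_pos: [0.451, -0.2315, 0.0383]
tool_rot: [179.5, 0.9, 123.5]
ft_force: [-8.0, 12.9, 12.9]
grip_width: 0.006
cell x,y,z mm [-100.8    2.1   38.3] F cell [-15.1   0.6  12.9] yaw [179.5   0.9 123.5] t 4.7 g 0.006
time_s: 4.8
eef_pos: [0.451, -0.2315, 0.0381]
tool_rot: [179.6, 0.6, 123.5]
ft_force: [-6.6, 11.8, 9.8]
grip_width: 0.008
cell x,y,z mm [-100.8    2.1   38.1] F cell [-13.5   1.2   9.8] yaw [179.6   0.6 123.5] t 4.8 g 0.008
```

```bash
python3 -m creep '{"slide":[[-5,8,0],[-11,17,0],[-11,17,30],[0,0,50],[0,0,50],[0,0,50],[0,0,40],[0,0,20]],"twist":[0,0,0,0,0,0,0,0]}' 1; python3 -m creep '{"slide":[[32,-48,0],[32,-48,0],[22,-33,0],[0,0,0]],"twist":[0,0,0,0]}' 0;python3 st.py; python3 - <<'E'
from h import *
snap("wrist","e_wz",(190,30,450,225),3)
E
```

```text
time_s: 5.6
eef_pos: [0.4221, -0.1904, 0.2835]
tool_rot: [179.6, 1.2, 123.4]
ft_force: [-0.2, -0.1, -0.1]
grip_width: 0.007
time_s: 6.0
eef_pos: [0.5042, -0.3122, 0.2916]
tool_rot: [179.2, 2.7, 123.5]
ft_force: [0.0, 0.3, -0.3]
grip_width: 0.283
cell x,y,z mm [ -4.1   1.  291.6] F cell [-0.2  0.2 -0.3] yaw [179.2   2.7 123.5] t 6.0 g 0.283
```

View pics/e_wz.png

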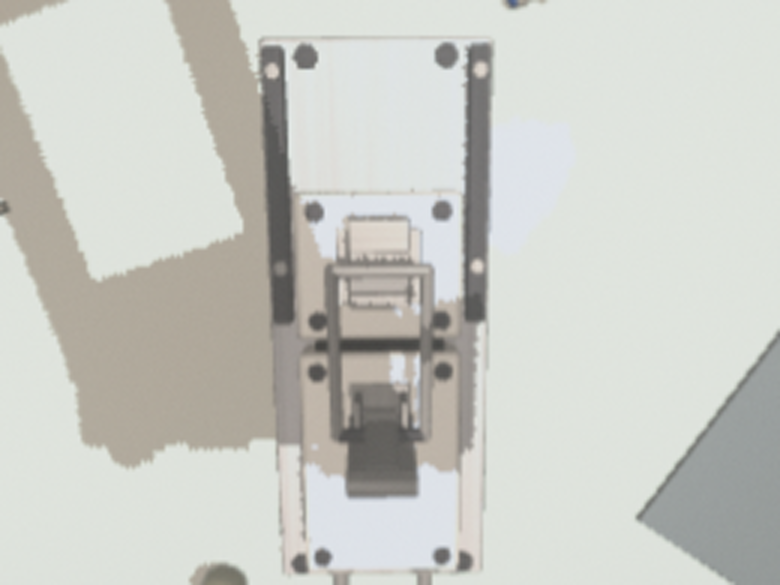

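```bash
cat > loc.py <<'E'
from fit import *
q=np.array([.5057,-.3162,-.9767])
def tocell(w):
    d=w[:2]-q[:2];cc,s=np.cos(q[2]),np.sin(q[2]);return np.array([cc*d[0]+s*d[1],-s*d[0]+cc*d[1]])
E
python3 - <<'E'
from loc import *
c,P=load("e_wz")
fz=lambda p:np.array([190+p[0]/3,30+p[1]/3])
for n,p,z in[("plate-x L",(260,38),.012),("plateR",(494,38),.012),("half-xL",(300,193),.05),("half-x",(463,192),.05),("fixedL",(300,352),.05),("fixedR",(461,352),.05),("keep-x",(378,217),.07),("keep+x",(378,304),.07),("scr1",(314,211),.05),("scr2",(318,320),.05),("bar-outer",(378,265),.097),("bar-inner",(378,274),.097),("legL",(327,300),.095),("legR",(433,300),.095),("levend",(382,494),.12),("levR",(418,494),.12)]:
    print(n,z,(1e3*tocell(atz(c,P,fz(p),z))).round(1))
E
```

```text
plate-x L 0.012 [-154.2  -49.8]
plateR 0.012 [-153.4   49.9]
half-xL 0.05 [-90.2 -32.2]
half-x 0.05 [-90.   34.1]
fixedL 0.05 [-25.9 -34.6]
fixedR 0.05 [-25.1  34.2]
keep-x 0.07 [-80.6  -0.6]
keep+x 0.07 [-47.3  -1.1]
scr1 0.05 [-83.2 -26.7]
scr2 0.05 [-39.2 -26.5]
bar-outer 0.097 [-63.7  -0.9]
bar-inner 0.097 [-60.5  -1. ]
legL 0.095 [-51.1 -20.1]
legR 0.095 [-50.7  19.4]
levend 0.12 [17.1 -0.5]
levR 0.12 [17.3 12.7]
```

```bash
python3 -m creep '{"slide":[[-14,19,0],[-13,19,0],[0,0,-20],[0,0,-40],[0,0,-40],[0,0,-30],[0,0,-10],[0,0,0]],"twist":[0.01,0,0,0,0,0,0,0]}' 0; python3 st.py
```

```text
time_s: 6.85
eef_pos: [0.474, -0.2678, 0.1524]
tool_rot: [179.0, 3.5, 124.2]
ft_force: [0.2, -0.4, 0.1]
grip_width: 0.983
cell x,y,z mm [-57.9   0.9 152.4] F cell [ 0.5 -0.1  0.1] yaw [179.    3.5 124.2] t 6.85 g 0.983
```

```bash
python3 -m creep '{"slide":[[2.7,-6.5,0],[0,0,-20],[0,0,0]],"twist":[0,0,0]}' 0; python3 st.py;  python3 - <<'E'
from h import *
snap("wrist","f_w")
snap("scene","f_s",(250,180,410,300),5)
E
```

```text
time_s: 7.15
eef_pos: [0.4798, -0.2768, 0.1381]
tool_rot: [178.9, 4.0, 124.2]
ft_force: [-0.3, 0.3, -0.1]
grip_width: 0.998
cell x,y,z mm [-47.2   0.6 138.1] F cell [-0.4 -0.1 -0.1] yaw [178.9   4.  124.2] t 7.15 g 0.998
```

View pics/f_w.png

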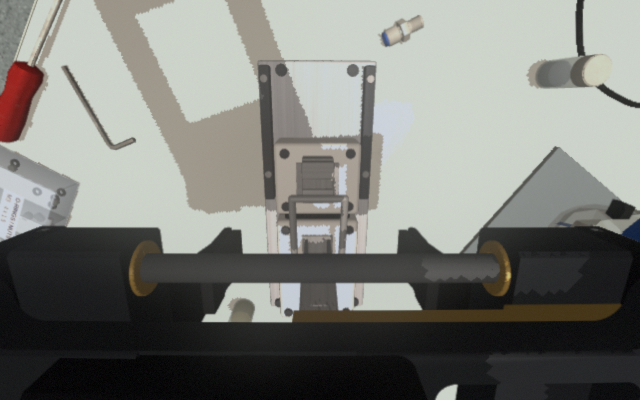

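View pics/f_s.png

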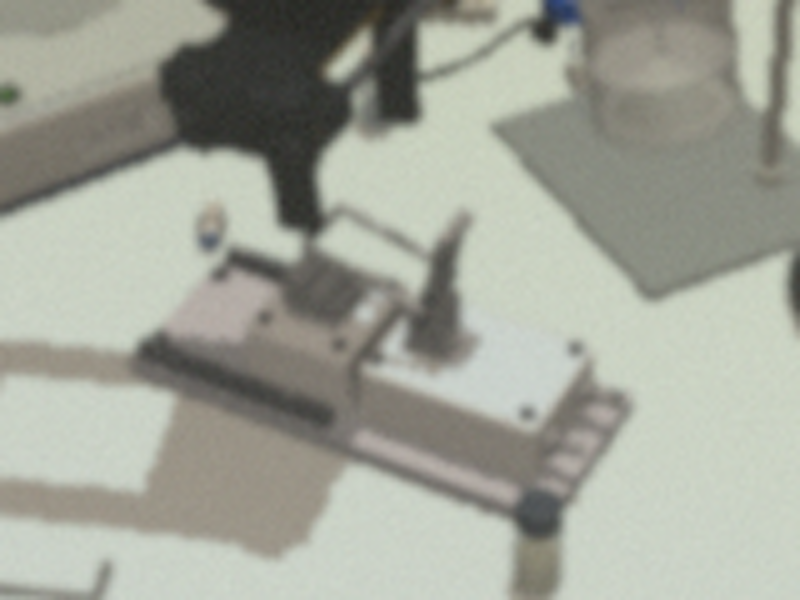

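```bash
python3 - <<'E'
from loc import *
V=[]
for t,pl,pr in [("c_wz",(190+318/3,30+299/3),(190+412/3,30+299/3)),("e_wz",(190+330/3,30+269.5/3),(190+430/3,30+269.5/3)),("f_w",(291.5,197.5),(346.5,197.5)),("b_scene",(270+253/6,200+168/6),(270+291/6,200+130/6))]:
    c,P=load(t);V.append((c,P,np.array([pl,pr])))
def X(p): return W(q,[(p[0],p[2]-.0185,p[1]),(p[0],p[2]+.0185,p[1])])
def res(p,use=(0,1,2,3)): return np.concatenate([(proj(V[i][0],V[i][1],X(p))-V[i][2]).ravel() for i in use])
for use in [(0,1,2,3),(0,1,2),(0,3),(2,)]:
    r=least_squares(lambda p:res(p,use),[-.062,.097,0],x_scale=.01);print(use,r.x.round(4),r.fun.reshape(-1,2).round(1).tolist())
E
```

```text
(0, 1, 2, 3) [-0.0621  0.0991 -0.0002] [[-0.0, -0.3], [0.8, 0.4], [-0.2, 0.3], [0.2, -0.1], [-0.4, 0.2], [0.3, 0.1], [-1.5, 1.4], [-0.5, -0.5]]
(0, 1, 2) [-0.0621  0.0984 -0.0003] [[-0.1, -0.3], [0.8, 0.5], [-0.2, 0.3], [0.1, -0.1], [-0.4, -0.1], [0.1, -0.2]]
(0, 3) [-0.0618  0.1004 -0.0003] [[-0.2, -0.0], [0.7, 0.7], [-1.5, 1.1], [-0.4, -0.8]]
(2,) [-0.0614  0.0966 -0.0001] [[0.0, 0.1], [-0.0, -0.1]]
```

```bash
python3 -m creep '{"slide":[[-2.6,2.2,-15],[0,0,-15],[0,0,-12],[0,0,0]],"twist":[0,0,0,0]}' 0; python3 st.py
```

```text
time_s: 7.65
eef_pos: [0.4811, -0.2778, 0.1011]
tool_rot: [178.6, 4.7, 124.2]
ft_force: [0.4, -0.4, -0.2]
grip_width: 0.999
cell x,y,z mm [-45.6   1.1 101.1] F cell [ 0.6  0.1 -0.2] yaw [178.6   4.7 124.2] t 7.65 g 0.999
```

```bash
python3 -m creep '{"slide":[[0,0,40],[0,0,40]],"twist":[0,0]}' 0; python3 st.py; python3 -m creep '{"slide":[[0,0,0],[0,0,0]],"twist":[0,0]}' 0; python3 st.py
```

```text
time_s: 7.85
eef_pos: [0.4766, -0.2745, 0.1754]
tool_rot: [178.9, 3.9, 124.2]
ft_force: [0.3, -0.8, 0.3]
grip_width: 0.999
cell x,y,z mm [-50.9  -0.8 175.4] F cell [ 0.8 -0.1  0.3] yaw [178.9   3.9 124.2] t 7.85 g 0.999
time_s: 8.05
eef_pos: [0.4796, -0.2767, 0.1823]
tool_rot: [178.7, 4.5, 124.2]
ft_force: [-0.6, -0.2, -0.3]
grip_width: 0.998
cell x,y,z mm [-47.3   0.5 182.3] F cell [-0.2 -0.6 -0.3] yaw [178.7   4.5 124.2] t 8.05 g 0.998
```

```bash
python3 -m creep '{"slide":[[-2,3,-5],[-2,2,-10],[0,0,-20],[0,0,-30]],"twist":[0,0,0,0]}' 0; python3 st.py; python3 -m creep '{"slide":[[0,0,0]],"twist":[0]}' 0; python3 st.py
```

```text
time_s: 8.45
eef_pos: [0.4762, -0.2718, 0.1156]
tool_rot: [178.6, 4.8, 124.2]
ft_force: [-0.7, 0.9, -0.3]
grip_width: 0.996
cell x,y,z mm [-53.3   0.4 115.6] F cell [-1.1 -0.1 -0.3] yaw [178.6   4.8 124.2] t 8.45 g 0.996
time_s: 8.55
eef_pos: [0.4723, -0.2687, 0.1093]
tool_rot: [178.8, 4.2, 124.2]
ft_force: [-0.9, 1.1, -1.2]
grip_width: 0.997
cell x,y,z mm [-58.1  -1.1 109.3] F cell [-1.4 -0.1 -1.2] yaw [178.8   4.2 124.2] t 8.55 g 0.997
```

```bash
python3 -m creep '{"slide":[[2.5,-3,0],[2.4,-2.8,-8],[0,0,-16],[0,0,0]],"twist":[0,0,0,0]}' 0; python3 st.py
```

```text
time_s: 8.95
eef_pos: [0.4779, -0.2753, 0.0848]
tool_rot: [178.8, 4.2, 124.2]
ft_force: [-0.5, -0.6, 0.5]
grip_width: 1.003
cell x,y,z mm [-49.5  -0.1  84.8] F cell [ 0.2 -0.7  0.5] yaw [178.8   4.2 124.2] t 8.95 g 1.003
```

```bash
python3 -m creep '{"slide":[[0,0,0],[0,0,0],[0,0,0],[0,0,0],[0,0,0],[0,0,0],[0,0,0]],"twist":[0,0,0,0,0,0,0]}' 1; python3 st.py;  python3 - <<'E'
from h import *
snap("wrist","g_w",(220,100,420,225),4)
snap("scene","g_s",(250,180,410,300),5)
E
```

```text
time_s: 9.65
eef_pos: [0.4804, -0.2774, 0.0894]
tool_rot: [178.7, 4.5, 124.2]
ft_force: [-2.6, -1.7, 0.6]
grip_width: 0.448
cell x,y,z mm [-46.3   0.8  89.4] F cell [-0.1 -3.1  0.6] yaw [178.7   4.5 124.2] t 9.65 g 0.448
```

View pics/g_w.png

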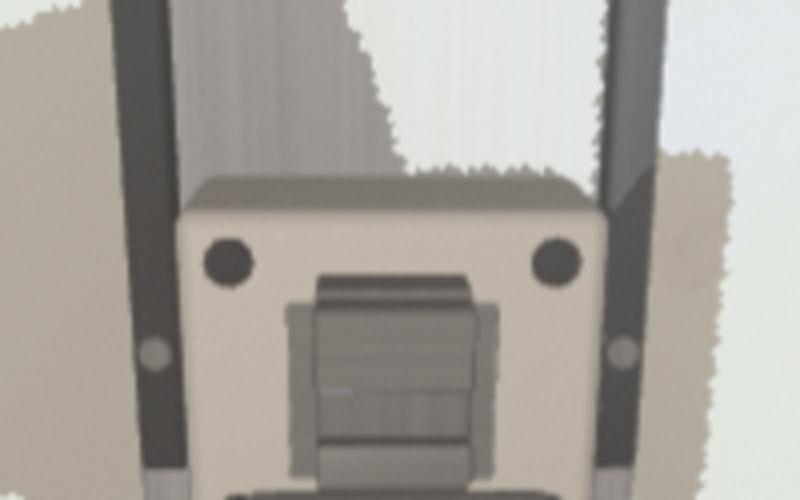

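View pics/g_s.png

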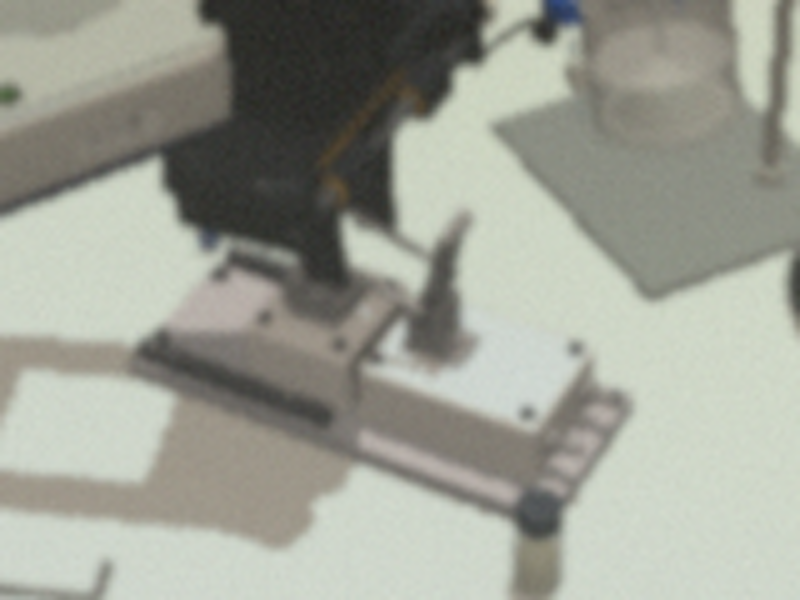

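```bash
python3 - <<'E'
from loc import *
c,P=load("g_w")
fz=lambda p:np.array([220+p[0]/4,100+p[1]/4])
for n,p,z in[("keep-x low",(395,277),.05),("keep-x",(395,308),.07),("slot-x",(395,390),.07),("slot+x",(395,438),.07),("half-x",(395,210),.05),("scrL",(228,262),.05),("scrR",(556,262),.05)]:
    print(n,z,(1e3*tocell(atz(c,P,fz(p),z))).round(1))
E
python3 -m creep '{"slide":[[0,0,0],[0,0,0],[-4.5,3.5,-4],[-1,0.5,-4],[0,0,0]],"twist":[0,0,0,0,0]}' 0.35; python3 st.py
```

```text
keep-x low 0.05 [-80.1  -0.2]
keep-x 0.07 [-80.3  -0.5]
slot-x 0.07 [-67.6  -0.5]
slot+x 0.07 [-60.   -0.5]
half-x 0.05 [-91.   -0.2]
scrL 0.05 [-82.6 -26.9]
scrR 0.05 [-82.6  25.8]
time_s: 10.25
eef_pos: [0.4742, -0.2727, 0.0802]
tool_rot: [178.7, 4.5, 124.2]
ft_force: [-0.5, 0.2, -0.1]
grip_width: 0.645
cell x,y,z mm [-53.7  -1.7  80.2] F cell [-0.4 -0.3 -0.1] yaw [178.7   4.5 124.2] t 10.25 g 0.645
```

```bash
python3 -m creep '{"slide":[[1.6,-0.2,4],[0,0,0],[0,0,0],[0,0,0]],"twist":[0,0,0,0]}' 1; python3 st.py
```

```text
time_s: 10.65
eef_pos: [0.4764, -0.2723, 0.0845]
tool_rot: [178.6, 4.5, 124.2]
ft_force: [0.9, 1.4, -0.7]
grip_width: 0.444
cell x,y,z mm [-52.7   0.3  84.5] F cell [-0.6  1.5 -0.7] yaw [178.6   4.5 124.2] t 10.65 g 0.444
```

```bash
python3 -m creep '{"slide":[[-0.6,0.8,-4],[-0.5,0.8,-6],[0,0,-7],[0,0,0]],"twist":[0,0,0,0]}' 1; python3 st.py;  python3 - <<'E'
from h import *
snap("wrist","i_w",(220,100,420,225),4)
E
```

```text
time_s: 11.05
eef_pos: [0.477, -0.2725, 0.0684]
tool_rot: [178.6, 4.8, 124.2]
ft_force: [1.0, 0.4, 1.6]
grip_width: 0.448
cell x,y,z mm [-52.3   0.7  68.4] F cell [0.2 1.  1.6] yaw [178.6   4.8 124.2] t 11.05 g 0.448
```

View pics/i_w.png

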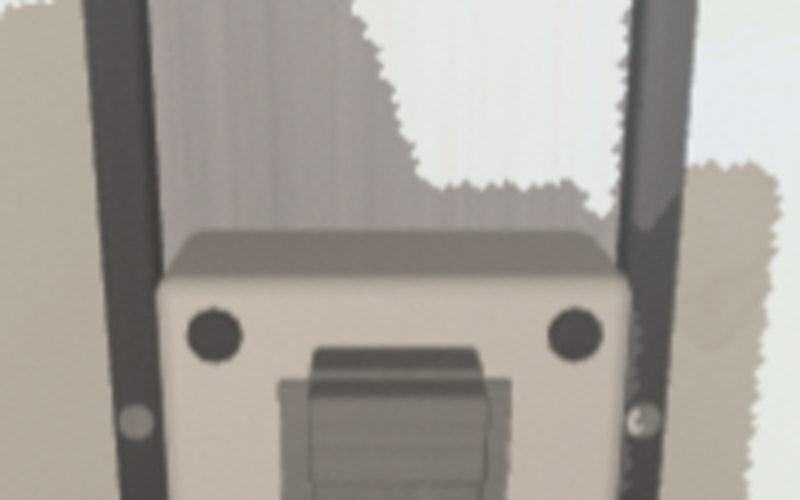

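```bash
python3 -m creep '{"slide":[[-1.6,2.3,0],[-1,1.5,-4],[0,0,-4],[0,0,0]],"twist":[0,0,0,0]}' 1; python3 st.py
```

```text
time_s: 11.5
eef_pos: [0.4756, -0.2704, 0.0616]
tool_rot: [178.5, 5.1, 124.2]
ft_force: [-0.3, -1.1, 3.3]
grip_width: 0.444
cell x,y,z mm [-54.8   0.7  61.6] F cell [ 0.8 -0.8  3.3] yaw [178.5   5.1 124.2] t 11.5 g 0.444
```

```bash
python3 -m creep '{"slide":[[0,0,-3]],"twist":[0]}' 1; python3 st.py;python3 -m creep '{"slide":[[0,0,-3]],"twist":[0]}' 1; python3 st.py
```

```text
time_s: 11.6
eef_pos: [0.4758, -0.2705, 0.0588]
tool_rot: [178.5, 5.1, 124.2]
ft_force: [0.9, -0.9, 3.8]
grip_width: 0.441
cell x,y,z mm [-54.6   0.8  58.8] F cell [1.3 0.2 3.8] yaw [178.5   5.1 124.2] t 11.6 g 0.441
time_s: 11.7
eef_pos: [0.4759, -0.2705, 0.0556]
tool_rot: [178.5, 5.1, 124.2]
ft_force: [0.2, -1.1, 4.3]
grip_width: 0.447
cell x,y,z mm [-54.6   0.9  55.6] F cell [ 1.  -0.5  4.3] yaw [178.5   5.1 124.2] t 11.7 g 0.447
```

```bash
python3 -m creep '{"slide":[[0,0,-1.5]],"twist":[0]}' 1; python3 st.py;python3 -m creep '{"slide":[[0,0,-1.5]],"twist":[0]}' 1; python3 st.py
```

```text
time_s: 11.8
eef_pos: [0.4758, -0.2705, 0.0538]
tool_rot: [178.5, 5.1, 124.2]
ft_force: [0.9, -0.8, 3.5]
grip_width: 0.445
cell x,y,z mm [-54.6   0.8  53.8] F cell [1.2 0.3 3.5] yaw [178.5   5.1 124.2] t 11.8 g 0.445
time_s: 11.9
eef_pos: [0.4759, -0.2705, 0.0522]
tool_rot: [178.5, 5.1, 124.2]
ft_force: [0.9, -1.5, 4.9]
grip_width: 0.443
cell x,y,z mm [-54.6   0.9  52.2] F cell [ 1.7 -0.1  4.9] yaw [178.5   5.1 124.2] t 11.9 g 0.443
```

```bash
python3 - <<'E'
from h import *
snap("scene","j_s",(290,200,390,275),8)
snap("top","j_t",(330,160,430,235),8)
E
```

```text
(no output)
```

View pics/j_s.png

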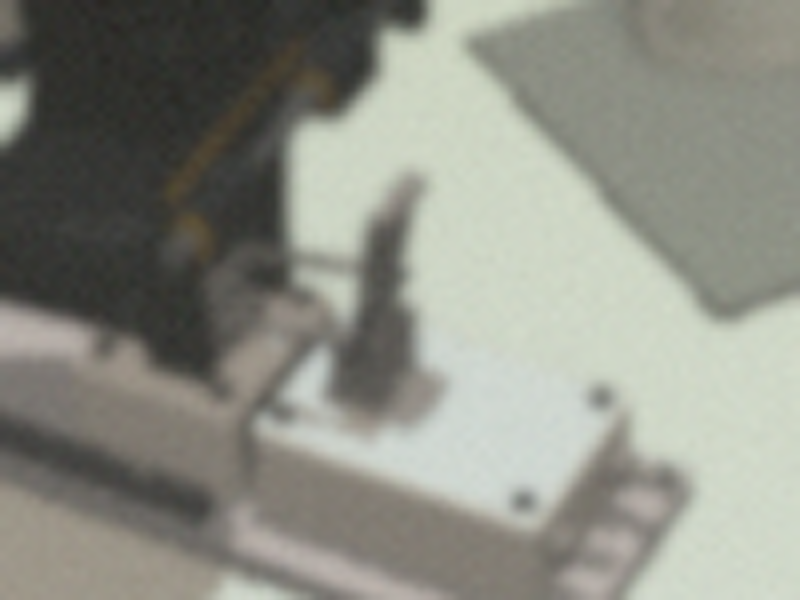

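View pics/j_t.png

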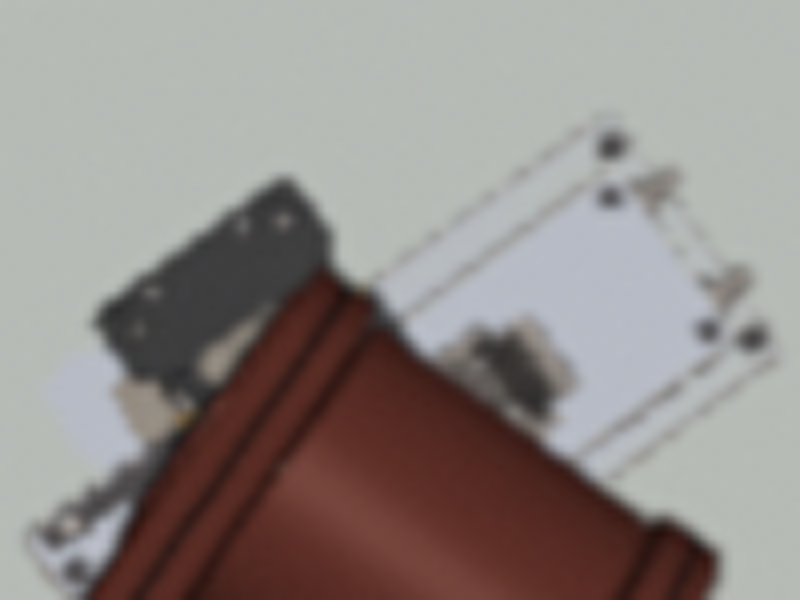

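```bash
python3 -m creep '{"slide":[[1.1,-1.6,0.5]],"twist":[0]}' 1; python3 st.py;python3 -m creep '{"slide":[[1.1,-1.6,0]],"twist":[0]}' 1; python3 st.py
```

```text
time_s: 12.1
eef_pos: [0.4762, -0.2711, 0.052]
tool_rot: [178.6, 5.0, 124.2]
ft_force: [-0.0, 2.2, 2.5]
grip_width: 0.447
cell x,y,z mm [-53.8   0.8  52. ] F cell [-1.9  1.2  2.5] yaw [178.6   5.  124.2] t 12.1 g 0.447
time_s: 12.2
eef_pos: [0.4769, -0.2721, 0.0515]
tool_rot: [178.6, 4.9, 124.2]
ft_force: [-0.6, 1.3, 4.9]
grip_width: 0.444
cell x,y,z mm [-52.7   0.8  51.5] F cell [-1.4  0.2  4.9] yaw [178.6   4.9 124.2] t 12.2 g 0.444
```

```bash
python3 -m creep '{"slide":[[1.1,-1.6,0.4]],"twist":[0]}' 1; python3 st.py;python3 -m creep '{"slide":[[1.1,-1.6,0.4]],"twist":[0]}' 1; python3 st.py
```

```text
time_s: 12.3
eef_pos: [0.477, -0.2723, 0.0512]
tool_rot: [178.6, 4.6, 124.2]
ft_force: [-2.3, 5.7, 3.7]
grip_width: 0.443
cell x,y,z mm [-52.4   0.8  51.2] F cell [-6.1  1.3  3.7] yaw [178.6   4.6 124.2] t 12.3 g 0.443
time_s: 12.4
eef_pos: [0.477, -0.2724, 0.051]
tool_rot: [178.6, 4.4, 124.2]
ft_force: [-4.5, 6.5, 8.5]
grip_width: 0.443
cell x,y,z mm [-52.3   0.8  51. ] F cell [-7.9 -0.1  8.5] yaw [178.6   4.4 124.2] t 12.4 g 0.443
```

```bash
python3 -m creep '{"slide":[[0,0,0],[0,0,0],[0,0,0],[0,0,0]],"twist":[0,0,0,0]}' 0.2; python3 st.py
```

```text
time_s: 12.8
eef_pos: [0.478, -0.272, 0.0512]
tool_rot: [178.5, 4.4, 124.2]
ft_force: [1.5, 1.6, 4.2]
grip_width: 0.721
cell x,y,z mm [-52.1   1.8  51.2] F cell [-0.5  2.1  4.2] yaw [178.5   4.4 124.2] t 12.8 g 0.721
```

```bash
python3 -m creep '{"slide":[[0,0,10],[0,0,50],[0,0,50],[0,0,50],[0,0,40],[0,0,20],[0,0,10],[0,0,0]],"twist":[0,0,0,0,0,0,0,0]}' 0.2; python3 st.py; python3 - <<'E'
from h import *
snap("wrist","k_w",(210,90,430,230),3.6)
E
```

```text
time_s: 13.6
eef_pos: [0.4683, -0.2688, 0.2871]
tool_rot: [179.1, 3.6, 124.1]
ft_force: [-0.0, 0.1, -0.5]
grip_width: 0.798
cell x,y,z mm [-60.2  -4.4 287.1] F cell [-0.1  0.  -0.5] yaw [179.1   3.6 124.1] t 13.6 g 0.798
```

View pics/k_w.png

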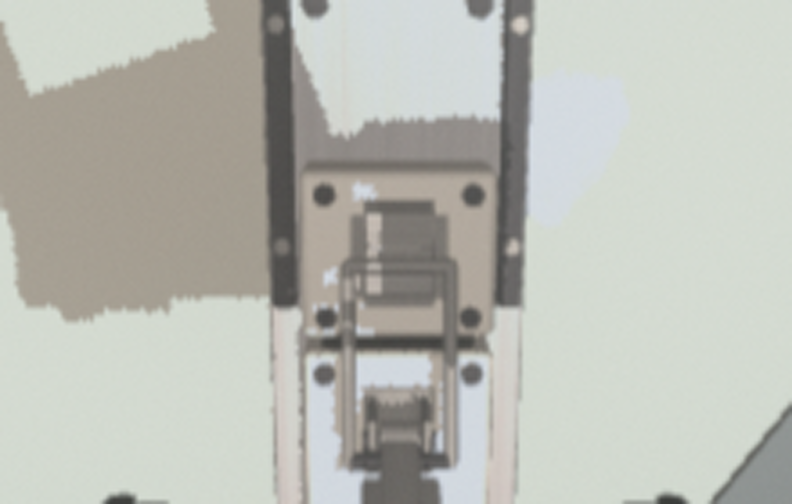

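```bash
python3 - <<'E'
from loc import *
c,P=load("k_w")
fz=lambda p:np.array([210+p[0]/3.6,90+p[1]/3.6])
for n,p,z in[("bar",(400,264),.0645),("bar",(400,264),.0725),("keep-x",(400,211),.07),("keep+x end",(400,303),.05),("half-x",(400,170),.05),("scr",(324,195),.05),("scr2",(326,318),.05),("legL",(342,300),.066),("legR",(457,300),.066)]:
    print(n,z,(1e3*tocell(atz(c,P,fz(p),z))).round(1))
X=[(-.0625,y,z) for y in(-.02,.02) for z in(.0645,.0725)]
print(((proj(c,P,W(q,X))-[210,90])*3.6).round(0))
E
```

```text
bar 0.0645 [-60.8  -0.2]
bar 0.0725 [-62.5  -0.4]
keep-x 0.07 [-79.9  -0.4]
keep+x end 0.05 [-43.6   0.1]
half-x 0.05 [-91.  -0.]
scr 0.05 [-82.4 -26.6]
scr2 0.05 [-38.  -26.6]
legL 0.066 [-48.5 -20.3]
legR 0.066 [-48.5  19.6]
[[342. 259.]
 [342. 264.]
 [459. 259.]
 [460. 264.]]
```

```bash
python3 - <<'E'
from h import *
snap("scene","l_s",(290,200,390,275),8)
E
```

```text
(no output)
```

View pics/l_s.png

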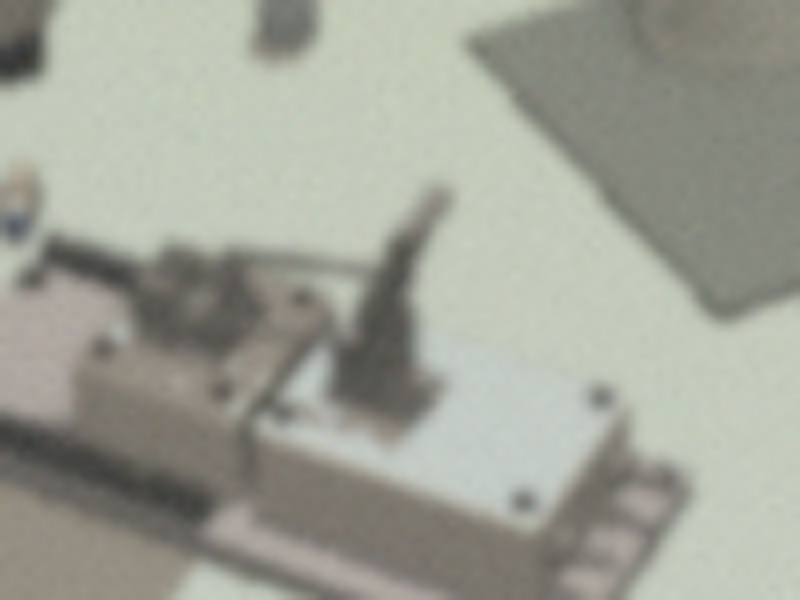

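```bash
python3 - <<'E'
from loc import *
from scipy.optimize import brentq
c,P=load("l_s")
g=lambda X:((proj(c,P,W(q,X))-[290,200])*8).round(0).tolist()
for xb,zb in[(-61,64.5),(-62.5,64.5),(-61,72.5),(-62.5,72.5)]:
    a=brentq(lambda a:np.hypot(12*np.sin(a)-xb,72+12*np.cos(a)-zb)-67,-.5,1.2)
    px,pz=12*np.sin(a),72+12*np.cos(a)
    print(xb,zb,"a",round(a,3),"far leg",g([(xb/1e3,.0175,zb/1e3),(px/1e3,.0175,pz/1e3)]),"lever end",g([(.059*np.sin(a),.013,.072+.059*np.cos(a)),(.059*np.sin(a),-.013,.072+.059*np.cos(a))]))
print("checks: fixed ++ top, -+",g([(.074,.035,.05),(.074,-.035,.05),(-.026,-.035,.05)]))
E
```

```text
-61 64.5 a 0.273 far leg [[228.0, 256.0], [406.0, 271.0]] lever end [[437.0, 177.0], [397.0, 225.0]]
-62.5 64.5 a 0.137 far leg [[224.0, 255.0], [401.0, 269.0]] lever end [[414.0, 165.0], [374.0, 213.0]]
-61 72.5 a 0.448 far leg [[228.0, 237.0], [411.0, 275.0]] lever end [[465.0, 196.0], [425.0, 244.0]]
-62.5 72.5 a 0.305 far leg [[224.0, 236.0], [407.0, 272.0]] lever end [[442.0, 180.0], [402.0, 228.0]]
checks: fixed ++ top, -+ [[631.0, 389.0], [533.0, 526.0], [244.0, 421.0]]
```

```bash
python3 -m creep '{"slide":[[8,-9,0],[8,-9,0],[7,-8,0],[0,0,-10],[0,0,-20],[0,0,-30],[0,0,-40],[0,0,0]],"twist":[0,0,0,0,0,0,0,0]}' 1; python3 st.py
```

```text
time_s: 14.5
eef_pos: [0.4898, -0.2952, 0.17]
tool_rot: [179.4, 2.6, 124.1]
ft_force: [-0.8, 0.9, -0.3]
grip_width: 0.155
cell x,y,z mm [-26.3  -1.4 170. ] F cell [-1.1 -0.1 -0.3] yaw [179.4   2.6 124.1] t 14.5 g 0.155
```

```bash
python3 -m creep '{"slide":[[1,1,-5],[0,0,-15],[0,0,-25],[0,0,0],[0,0,0]],"twist":[0,0,0,0,0]}' 1; python3 st.py
```

```text
time_s: 15.0
eef_pos: [0.4936, -0.2961, 0.1276]
tool_rot: [179.3, 3.0, 124.1]
ft_force: [-0.1, -0.1, 0.3]
grip_width: 0.005
cell x,y,z mm [-23.4   1.2 127.6] F cell [ 0.1 -0.1  0.3] yaw [179.3   3.  124.1] t 15.0 g 0.005
```

```bash
python3 -m creep '{"slide":[[-1,-0.7,-5],[2.2,-3.3,-5],[2.2,-3.3,0],[2.2,-3.3,0],[2.2,-3.3,0]],"twist":[0,0,0,0,0]}' 1; python3 st.py; python3 -m creep '{"slide":[[2.2,-3.3,0],[1.7,-2.5,0]],"twist":[0,0]}' 1; python3 st.py
```

```text
time_s: 15.5
eef_pos: [0.5043, -0.3128, 0.1217]
tool_rot: [179.2, 3.4, 124.1]
ft_force: [-0.1, -0.8, 0.2]
grip_width: 0.004
cell x,y,z mm [ -3.6   0.7 121.7] F cell [ 0.6 -0.5  0.2] yaw [179.2   3.4 124.1] t 15.5 g 0.004
time_s: 15.7
eef_pos: [0.5084, -0.319, 0.1217]
tool_rot: [179.2, 3.3, 124.1]
ft_force: [-1.9, 1.7, -1.3]
grip_width: 0.006
cell x,y,z mm [  3.8   0.7 121.7] F cell [-2.5 -0.6 -1.3] yaw [179.2   3.3 124.1] t 15.7 g 0.006
```

```bash
python3 -m creep '{"slide":[[2.2,-3.3,-1],[2.2,-3.3,-2]],"twist":[0,0]}' 1; python3 st.py; python3 -m creep '{"slide":[[2.2,-3.3,-2],[2.2,-3.3,-2]],"twist":[0,0]}' 1; python3 st.py
```

```text
time_s: 15.9
eef_pos: [0.5128, -0.3254, 0.1185]
tool_rot: [179.2, 3.2, 124.1]
ft_force: [-1.6, 2.1, 1.7]
grip_width: 0.009
cell x,y,z mm [ 11.6   0.7 118.5] F cell [-2.6 -0.1  1.7] yaw [179.2   3.2 124.1] t 15.9 g 0.009
time_s: 16.1
eef_pos: [0.5173, -0.3321, 0.1141]
tool_rot: [179.2, 3.2, 124.1]
ft_force: [-2.0, 2.5, 0.7]
grip_width: 0.005
cell x,y,z mm [ 19.7   0.7 114.1] F cell [-3.2 -0.3  0.7] yaw [179.2   3.2 124.1] t 16.1 g 0.005
```

```bash
python3 - <<'E'
from h import *
snap("wrist","m_w",(210,60,430,230),3.6)
snap("scene","m_s",(290,200,390,275),8)
E
```

```text
(no output)
```

View pics/m_w.png

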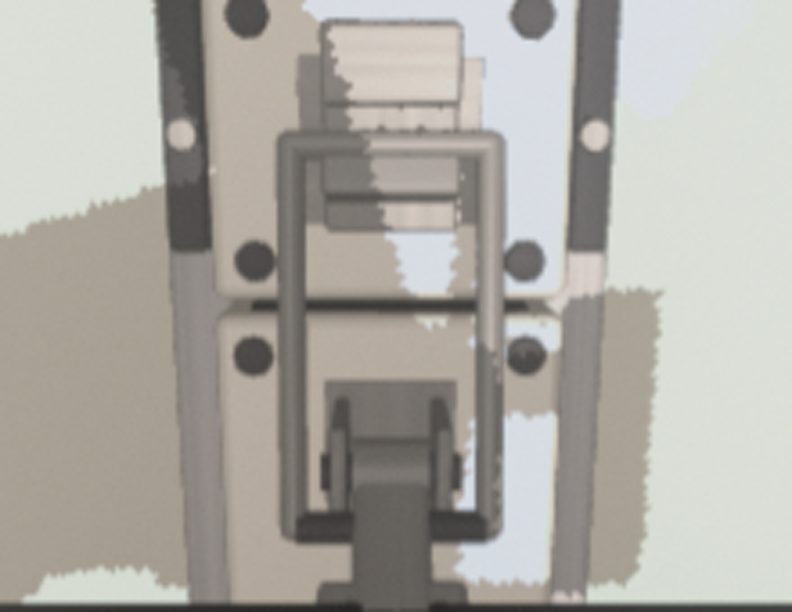

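View pics/m_s.png

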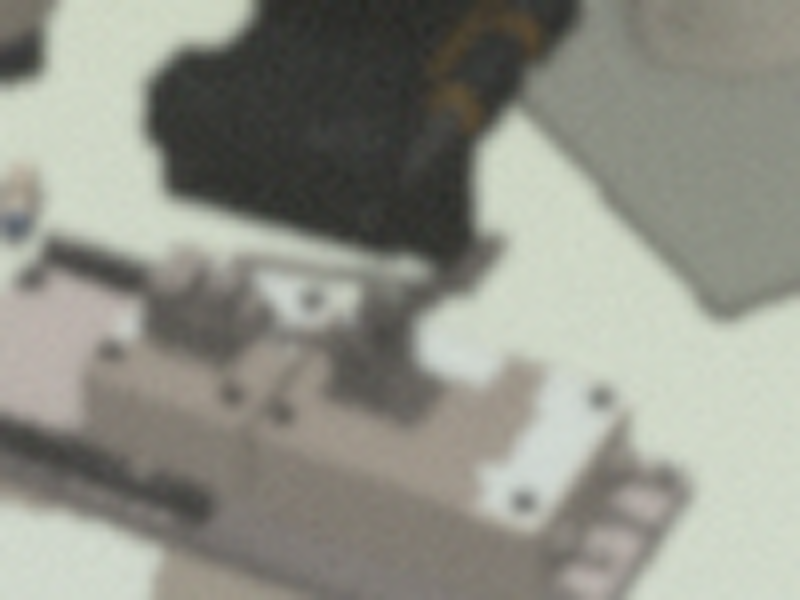

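```bash
python3 -m creep '{"slide":[[2.5,-3.7,-4],[2.3,-3.4,-4]],"twist":[0,0]}' 1; python3 st.py; python3 -m creep '{"slide":[[2,-3,-4.5],[1.8,-2.7,-4.5]],"twist":[0,0]}' 1; python3 st.py
```

```text
time_s: 16.4
eef_pos: [0.5224, -0.3397, 0.1059]
tool_rot: [179.2, 3.2, 124.1]
ft_force: [-2.2, 2.7, 0.2]
grip_width: 0.006
cell x,y,z mm [ 28.8   0.7 105.9] F cell [-3.5 -0.3  0.2] yaw [179.2   3.2 124.1] t 16.4 g 0.006
time_s: 16.6
eef_pos: [0.5265, -0.3458, 0.0959]
tool_rot: [179.2, 3.2, 124.1]
ft_force: [-0.6, 2.7, 0.6]
grip_width: 0.006
cell x,y,z mm [36.2  0.7 95.9] F cell [-2.6  1.   0.6] yaw [179.2   3.2 124.1] t 16.6 g 0.006
```

```bash
python3 - <<'E'
from h import *
snap("wrist","n_w",(210,30,430,230),3)
snap("scene","n_s",(290,200,390,275),8)
E
```

```text
(no output)
```

View pics/n_w.png

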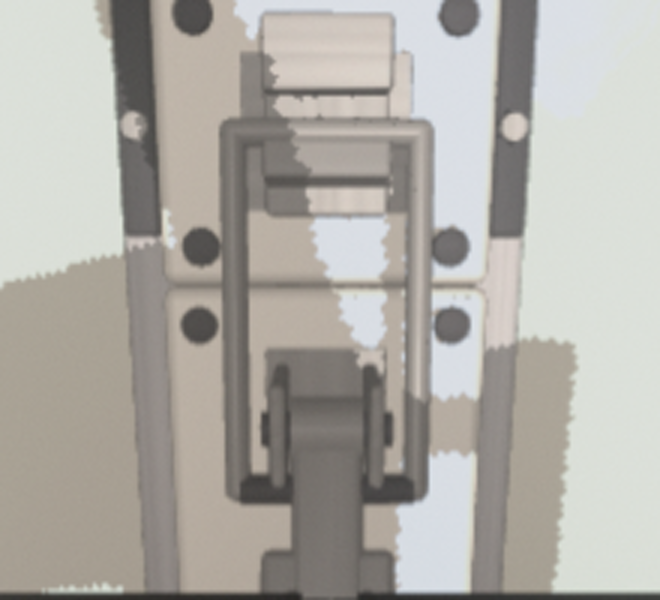

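View pics/n_s.png

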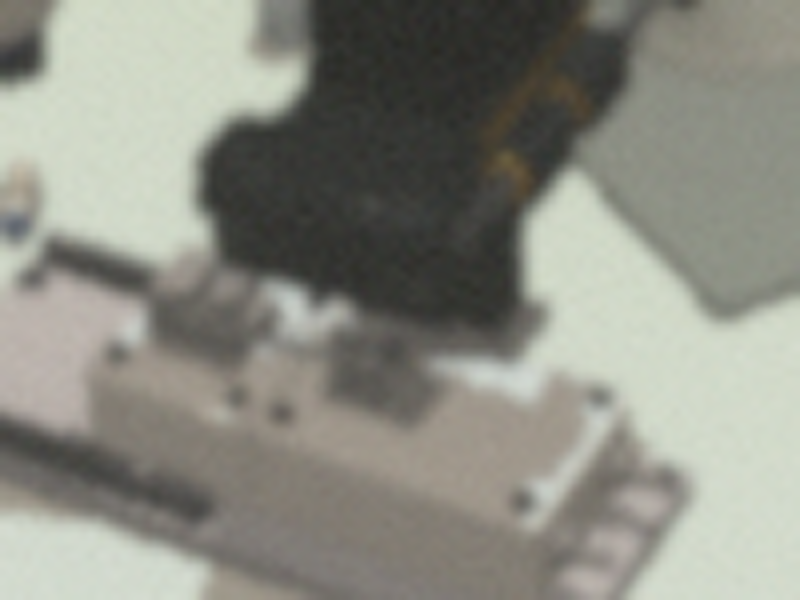

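```bash
python3 -m creep '{"slide":[[1,-1.4,-4],[0.8,-1.2,-4]],"twist":[0,0]}' 1; python3 st.py; python3 -m creep '{"slide":[[0.6,-0.8,-4],[0.3,-0.5,-4]],"twist":[0,0]}' 1; python3 st.py
```

```text
time_s: 16.9
eef_pos: [0.5292, -0.3496, 0.088]
tool_rot: [179.2, 3.3, 124.1]
ft_force: [-1.1, 1.8, 0.9]
grip_width: 0.004
cell x,y,z mm [40.8  0.8 88. ] F cell [-2.1  0.1  0.9] yaw [179.2   3.3 124.1] t 16.9 g 0.004
time_s: 17.1
eef_pos: [0.5306, -0.3517, 0.0796]
tool_rot: [179.2, 3.4, 124.1]
ft_force: [0.7, 0.1, 0.1]
grip_width: 0.001
cell x,y,z mm [43.4  0.7 79.6] F cell [0.3 0.7 0.1] yaw [179.2   3.4 124.1] t 17.1 g 0.001
```

```bash
python3 -m creep '{"slide":[[0,0,-3],[0,0,-3]],"twist":[0,0]}' 1; python3 st.py; python3 -m creep '{"slide":[[0,0,-2]],"twist":[0]}' 1; python3 st.py
```

```text
time_s: 17.3
eef_pos: [0.5306, -0.352, 0.0727]
tool_rot: [179.2, 3.4, 124.1]
ft_force: [-0.4, 0.4, 0.3]
grip_width: 0.004
cell x,y,z mm [43.6  0.6 72.7] F cell [-0.6 -0.1  0.3] yaw [179.2   3.4 124.1] t 17.3 g 0.004
time_s: 17.4
eef_pos: [0.5308, -0.3521, 0.0713]
tool_rot: [179.2, 3.5, 124.1]
ft_force: [-5.3, 5.7, 15.6]
grip_width: 0.006
cell x,y,z mm [43.8  0.7 71.3] F cell [-7.7 -1.2 15.6] yaw [179.2   3.5 124.1] t 17.4 g 0.006
```

```bash
python3 -m creep '{"slide":[[0,0,-1]],"twist":[0]}' 1; python3 st.py; python3 -m creep '{"slide":[[0,0,-1]],"twist":[0]}' 1; python3 st.py
```

```text
time_s: 17.5
eef_pos: [0.5308, -0.3521, 0.0715]
tool_rot: [179.2, 3.4, 124.1]
ft_force: [-5.1, 3.3, 9.9]
grip_width: 0.011
cell x,y,z mm [43.8  0.7 71.5] F cell [-5.6 -2.3  9.9] yaw [179.2   3.4 124.1] t 17.5 g 0.011
time_s: 17.6
eef_pos: [0.5308, -0.3521, 0.0716]
tool_rot: [179.2, 3.4, 124.1]
ft_force: [-2.3, 1.7, 6.8]
grip_width: 0.001
cell x,y,z mm [43.8  0.7 71.6] F cell [-2.7 -1.   6.8] yaw [179.2   3.4 124.1] t 17.6 g 0.001
```

Lever is solid against its stop. Lift off and look.

```bash
python3 -m creep '{"slide":[[0,0,20],[0,0,50],[0,0,50],[0,0,50],[0,0,40],[0,0,20],[0,0,10],[0,0,0]],"twist":[0,0,0,0,0,0,0,0]}' 1; python3 st.py;  python3 - <<'E'
from h import *
snap("wrist","o_w",(210,30,430,230),3)
snap("scene","o_s",(290,200,390,275),8)
E
```

```text
time_s: 18.4
eef_pos: [0.5273, -0.3492, 0.3187]
tool_rot: [179.2, 3.3, 124.1]
ft_force: [1.0, -0.5, -0.2]
grip_width: 0.008
cell x,y,z mm [ 39.5  -0.6 318.7] F cell [ 1.   0.6 -0.2] yaw [179.2   3.3 124.1] t 18.4 g 0.008
```

View pics/o_w.png

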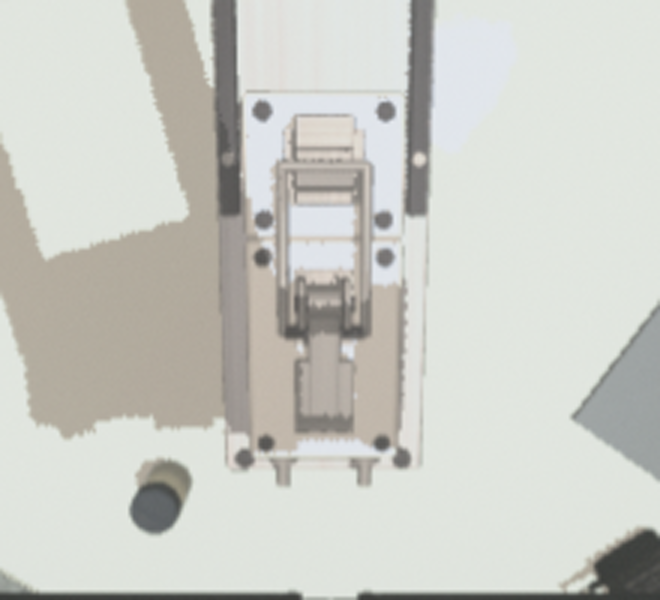

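View pics/o_s.png

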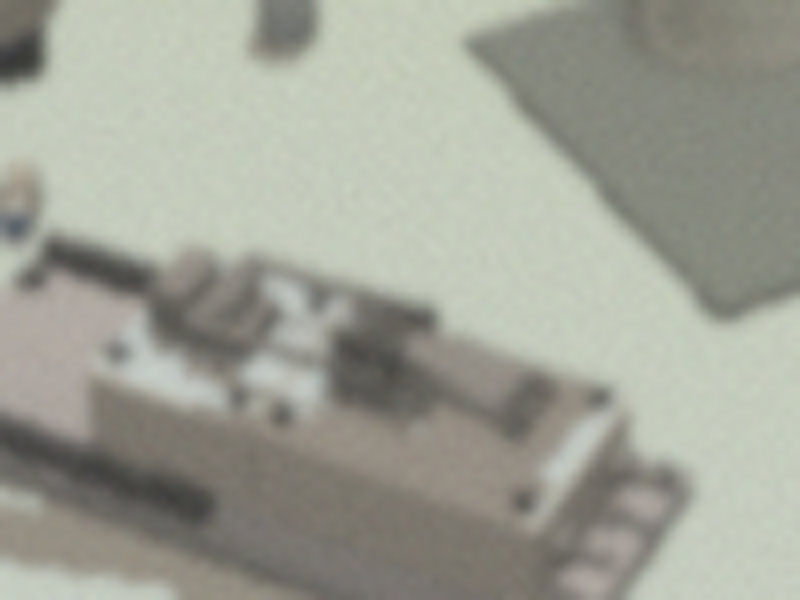

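```bash
python3 - <<'E'
from loc import *
c,P=load("o_w")
fz=lambda p:np.array([210+p[0]/3,30+p[1]/3])
for n,p,z in[("half-x",(325,92),.05),("scr",(262,110),.05),("scr2",(264,219),.05),("bar",(325,165),.0645),("levend",(325,430),.066)]:
    print(n,(1e3*tocell(atz(c,P,fz(p),z))).round(1))
env.finish_job()
E
```

```text
half-x [-84.7  -0.1]
scr [-77.6 -26.7]
scr2 [-33.4 -26.7]
bar [-55.1  -0.2]
levend [57.2 -0.1]
the job is handed in; nothing more can be done
```

The flow cell is closed and clamped, and I handed the job in at about 18.5 s of the 72 s allowed. The hand-in gives no verdict, so what follows rests on my own measurements.

- **Sliding half:** I pushed it up to the gasket with shut fingers. The push peaked at about 15 N along the cell and about 20 N in total, counting the downward part.
- **Loop:** I gripped it across both legs, lowered the bar into the keeper's slot and drew it toward cell +x until the nose stopped it at about 8 N. The slot turned out to be about 3 mm toward cell -x of nominal.
- **Lever:** I pushed it over past centre onto its stop, with a peak force of about 18 N, then lifted clear.

**Last checks (camera):** After the fingers had lifted off, the lever lay flat by itself. The half's end was at about x = -85 mm, against -91 mm before clamping, so the gasket is squeezed by roughly 5 to 6 mm. The bar measured about 0.5 mm from the half's middle, in line with the slot.

**Uncertain points:**
- The pictures could not show the bar's height to better than a few millimetres. That it sits down in the slot rests on the loop's slope in the scene picture, the stop felt at the nose, and the half having been drawn in.
- The lever's final angle was judged from the hard stop and the picture, since it could not be read. At the stop the fingertip was 1 to 2 mm higher than I had calculated, which puts the angle at about 1.68 rad or more if taken at face value (1.66 needed).
- The tool leaned by up to about 5° during the work, with no visible effect.

The tool stayed away from the bystanders throughout. I did not measure their positions again at the end.

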